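# Padlock through the sorting box's spring flap

### The arm

A 6-joint arm with a two-finger parallel gripper is mounted at the origin on the work surface. World frame = base frame: x ahead of the robot, y to its left, z up, the work surface at z = 0. Lengths are in m, angles in rad, forces in N, time in s.
With the tool pointing down it reaches from about 0.25 to 0.775 m from the base axis. Payload 4 kg.
Tool frame: the origin (TCP) lies where the fingers leave the gripper's body, on its centre line; the fingertips stand 97 mm ahead of it and the grasp point (between the pads) lies 78 mm ahead of it; z points along the fingers, x is the direction in which the jaws open and shut, and the axes are right-handed (so a half turn about z gives the same grasp; the last joint's range is limited). The gripper opens to 94 mm and grips with 3 to 60 N. Pads are 16 mm wide; open, the fingers measure 119 mm over their backs; the gripper's body (75 mm by 177 mm) begins 78 mm behind the grasp point.
Start: joints at [1.116, 0.087, 1.371, -0, 1.684, -0.103], TCP at [0.19, 0.516, 0.303] pointing down, gripper open.
Joint ranges: [-3.1, 3.1], [-0.76, 2.03], [0.27, 2.55], [-1.08, 4.22], [0.17, 2.65], [-2.57, 2.57]. Speed limits (rad/s): [2.79, 2.79, 3.14, 3.14, 3.14, 3.14].

### API

Orientations are given as [roll, pitch, yaw] about the fixed x, y, z axes, in that order (R = Rz(yaw) Ry(pitch) Rx(roll)).
In Python, from bench import * gives the robot as it stands.
- The arm moves only by the tool jog_arm, never from a script. Its argument "moves" is a list of rows, each a list of 7 numbers: the turn, a rotation vector about the world's x, y, z in rad, then the shift along the world's x, y, z in mm, then the finger opening in mm, from 0 to 94. In form: [[rx, ry, rz, tx, ty, tz, fingers], ...]. A call has 1 to 12 rows; each row shifts and turns the commanded pose from where the row before left it; what a row does not reach is not made up. A row lasts 1/8 s, in which the tool goes at most 62.5 mm and 10.7 degrees, less where a joint would pass 70% of its speed; a pose out of reach is approached as far as the arm can. A call is refused whole if a number of a shift passes 62.5 or a number of a turn 0.188, either way. A call with a gripper value outside its range is refused whole. The fingers move at their own pace and stop on an object; the grip force is fixed at half the most. Time passes only in rows, so rows that do not move let the fingers close. It gives the time, the measured TCP pose, the force and the opening at its end, in the units of the state.
- get_obs(): the state, without advancing time (a new reading comes with each control period).
- snapshot(name): name is "scene" or "top"; returns the picture (480x640x3 uint8, red, green, blue); there is no depth.
- get_calibration(name): a dict with "camera_matrix" (3x3 intrinsics, pixels), "k1" (the pictures are not rectified: a ray, as slopes to the right and down, at radius r is drawn at 1 + k1 r^2 times it, then the intrinsics apply), "R" (3x3) and "t" (3): a world point X has camera coordinates R X + t. Camera axes: x right, y down, z forward; pixel columns grow to the right and rows downward; lengths in m; the calibration is good to about 2 mm. A picture is of the moment at which its call begins. get_calibration takes no time and is no camera call.
- close_job(): hands the job in, once; it reports no verdict.
Trained networks look in the newest picture that a camera, given by its name, has taken for a name from the list of things; names that differ only in an ending like _2 or _b are one class to them, and where a whole thing is asked for, a point or a joint stands for the part that bears it (a point fixed in the world has none). Each returns a list of dicts, best first, with "conf" (0 to 1); they miss things now and then, are a little off and sometimes report something else, mostly with a low value. They report only what shows in the picture. A call takes as long as a camera call. They do not tell look-alikes from the thing itself.
- look_for(label, camera): "bbox" ([left, top, right, bottom] in pixels, round what is visible of it).
The state is a dict: "time": time; "joint_positions": joint angles; "qvel": joint speeds; "joint_torque": joint torques, N m; "tool_pos": TCP position; "ee_rot": TCP orientation; "wrist_force": force on the tool from outside, world axes, zero at the start; "wrist_torque": the same for the moment, N m; "width": finger opening in m.
Only numpy, scipy, OpenCV 4.12 (cv2) and the standard library are available. Lean on these libraries where they do the work, as an engineer would, in place of code of your own. Each camera call takes 0.05 s, during which the arm holds its last target.

### The job

Put the padlock away in the sorting box through its spring flap, without gripping or lifting it: with one finger push the flap well open before the padlock reaches it, and with the other finger gently slide the padlock through the gate while the first finger is still on the flap. Push the padlock on until it lies flat inside and the flap has swung fully shut behind it, and leave the other ironmongery and the door stop where they lie.

Things in the scene. Friction and masses are not known exactly. Their poses are not given: they have to be found in the camera images.
- sorting_box: Low open-topped plywood box of three bays, fixed to the bench; position and yaw vary. Origin: middle of the gate in its front wall, at bench height. +x leads through the gate into the middle bay, +y left, z up. Walls 8 mm thick, 45 mm high; box y -195 to 195, x -4 to 225 mm. Gate: gap 92 mm wide (y -46 to 46 mm) in the front wall (x -4 to 4 mm), open at the top.
- apron (a point): Point on the 6 mm plywood base 100 mm before the gate (box frame x -100, y 0, z 6 mm). The base sticks out of the box as an apron, x -170 to 0, y -60 to 60 mm; the floor is level (z = 6 mm) from the apron through the gate into the bay.
- bay (a point): Point on the middle bay's floor (box frame x 110, y 0, z 6 mm). The bay is clear and empty from x 4 to 217 mm, y -52 to 52 mm, apart from the swing of the flap.
- funnel (a point): Centre of the rim of the galvanized funnel fixed over the right bay (box frame x 150, y -135, z 200 mm): 102 mm across, from z 95 up to 200 mm, on a bracket post 150 mm high at y -199 mm. Keep the gripper and arm off it.
- flap (a joint): Angle of the gate's flap, rad: 0 shut across the gate, up to 1.6 as it swings inwards (box +x) about an upright hinge at the left jamb. Bare metal sheet reaching 88 mm from the hinge, 4 mm thick, z 9 to 45 mm, at x 0 when shut. A damped spring shuts it in about 0.5 s whenever nothing holds it: 0.024 N m shut, 0.060 N m at 1.2 rad (1 to 3 N at a fingertip).
- flap_hinge (a point): Upper end of the flap's hinge axis, at x 0, y +45 mm, z 45 mm in the box's frame; it does not move in that frame.
- flap_edge (a point): Top corner of the flap at its free end, 88 mm from the hinge axis; at y -43 mm in the box's frame when shut, swings inwards with the flap.
- padlock: Bright steel padlock, 0.14 to 0.24 kg, flat on the apron, shackle towards the gate: 52 mm long (x), 40 wide (y), 18 thick (z). Origin: centre of its underside. Block from x -26 to 6 mm, flat rear face at x -26; the 8 mm shackle bow, 32 mm wide, reaches to x 26. Starts 85 to 115 mm before the gate, within 10 mm of its middle line, turned up to 0.3 rad. Slides with some 1 to 3 N.
- hinge_a: Copper-finish cabinet hinge lying open, 45 x 60 x 7 mm, origin under its centre; rests flat on the bench to one side of the apron; a bystander, leave it alone
- hinge_b: A second, like hinge, 45 x 60 x 7 mm, origin under its centre; rests flat on the bench to one side of the apron; a bystander, leave it alone
- sash_lock: Blackened iron sash lock, 70 x 28 mm plate with a small lever on top, 28 mm high, origin under its centre; rests flat on the bench to one side of the apron; a bystander, leave it alone
- door_stop: Hardwood wedge door stop, 100 x 40 mm, 32 mm high at its thick end (+x), origin under its centre; rests flat on the bench to one side of the apron; a bystander, leave it alone
There are look-alikes about, which are no part of the job. There is more than one size of the padlock; the job needs the middle-sized.

How it is judged:
By the outcome, as a careful person would: the job done as asked, in the order asked, and still so for the second after the job is handed in, with the robot touching nothing.
It also fails if it takes over 43 s, if anything falls off the work surface, if the arm or the gripper's body presses on something with over 40 N, if the wrist force passes 120 N, or if a joint passes its speed limit or range.

## Working session

There is one attempt and no reset: what is moved stays moved. The work goes in short steps, Python scripts to look and compute and a tool call to move; the robot and the scene stay as the last step left them, time stands still between calls to the robot, and variables do not carry over. Pictures are saved under pics/ and viewed, and the job is handed in when it is done.

Besides the shell and the picture viewer there is one more tool, called after ">>>" as name(argument=value, ...) on one line, values as JSON. jog_arm: Moves the arm, as the interface text tells. Its arguments: {"type":"object","properties":{"moves":{"type":"array","items":{"type":"array","items":{"type":"number"}}}},"required":["moves"]}

```bash
mkdir -p pics; ls; python3 - <<'E'
from bench import *
import cv2
for n in ["scene","top"]:
    im=snapshot(n); cv2.imwrite(f"pics/{n}0.png",im[:,:,::-1])
    c=get_calibration(n); print(n,c)
    for l in ["padlock","flap","sorting_box","funnel","door_stop"]:
        try: print(l,[(d['bbox'],round(d['conf'],2)) for d in look_for(l,n)])
        except Exception as e: print(l,e)
print(get_obs())
E
```

```text
pics
scene {'camera_matrix': array([[436.94536703,   0.        , 315.56835748],
       [  0.        , 436.94536703, 239.07705729],
       [  0.        ,   0.        ,   1.        ]]), 'k1': -0.06496563163197186, 'R': array([[ 0.79488058,  0.60669253,  0.00943619],
       [ 0.49235415, -0.63583101, -0.59439576],
       [-0.35461565,  0.47711959, -0.80411731]]), 't': array([-0.48163986, -0.17787926,  1.05938325])}
padlock [([139.8, 268.8, 170.4, 310.5], 0.76), ([212.5, 229.9, 235.2, 244.0], 0.59), ([243.6, 259.1, 274.1, 282.4], 0.55)]
flap [([292.5, 264.0, 317.5, 306.5], 0.73)]
sorting_box [([216.9, 213.0, 454.4, 446.2], 0.73)]
funnel [([213.7, 211.6, 451.5, 445.3], 0.76)]
door_stop [([207.1, 309.6, 262.4, 352.9], 0.95)]
top {'camera_matrix': array([[621.00872616,   0.        , 316.97317588],
       [  0.        , 621.00872616, 240.60919149],
       [  0.        ,   0.        ,   1.        ]]), 'k1': -0.12283694091967404, 'R': array([[-1.91083853e-02, -9.99817410e-01, -1.25184443e-04],
       [-9.98493486e-01,  1.90895236e-02, -5.14426685e-02],
       [ 5.14356653e-02, -8.57990480e-04,
[... 352 characters left out ...]
.7, 240.4, 430.2, 279.7], 0.81)]
{'time': 0.6, 'joint_positions': array([ 1.11587337e+00,  8.72198071e-02,  1.37071670e+00,  1.73244695e-05,
        1.68358656e+00, -1.03134552e-01]), 'qvel': array([-0.00046387, -0.00260336, -0.00151802,  0.00053459, -0.00208152,
        0.00010345]), 'joint_torque': array([-1.98736867e-03, -3.39786851e+01, -3.02413988e+01,  7.17643532e-02,
        2.36109027e-02,  4.55712907e-06]), 'tool_pos': array([0.18954056, 0.51632051, 0.30268656]), 'ee_rot': array([-3.14158269e+00, -7.09889421e-05,  1.21900987e+00]), 'wrist_force': array([-0.33343945,  0.35458728, -0.15010785]), 'wrist_torque': array([0.03390251, 0.02253886, 0.00228222]), 'width': 0.09379241736217231}
```

View pics/scene0.png

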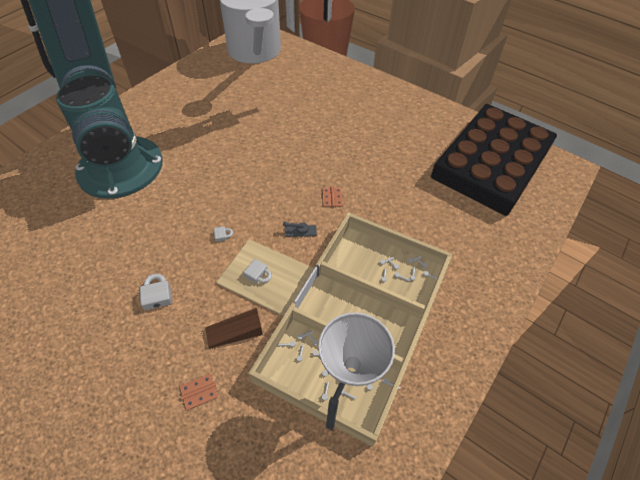

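View pics/top0.png

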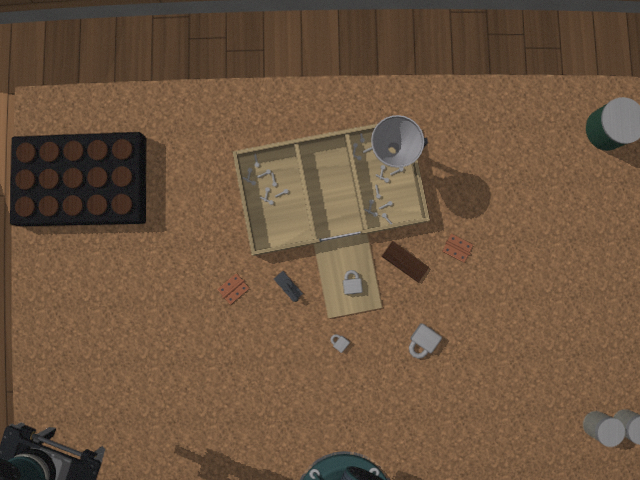

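```bash
python3 - <<'E'
import cv2
a=cv2.imread("pics/top0.png")
cv2.imwrite("pics/c1.png",cv2.resize(a[100:340,220:460],None,fx=2.5,fy=2.5,interpolation=cv2.INTER_CUBIC))
b=cv2.imread("pics/scene0.png")
cv2.imwrite("pics/c2.png",cv2.resize(b[200:450,200:470],None,fx=2.4,fy=2.4,interpolation=cv2.INTER_CUBIC))
E
```

```text
(no output)
```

View crops.

View pics/c1.png

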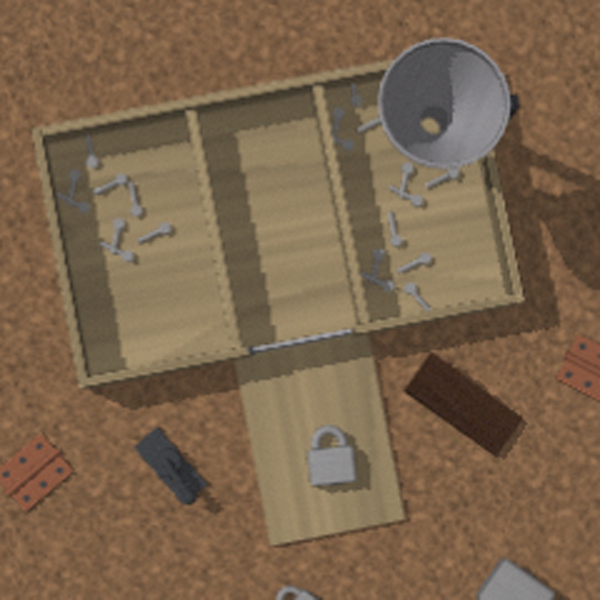

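View pics/c2.png

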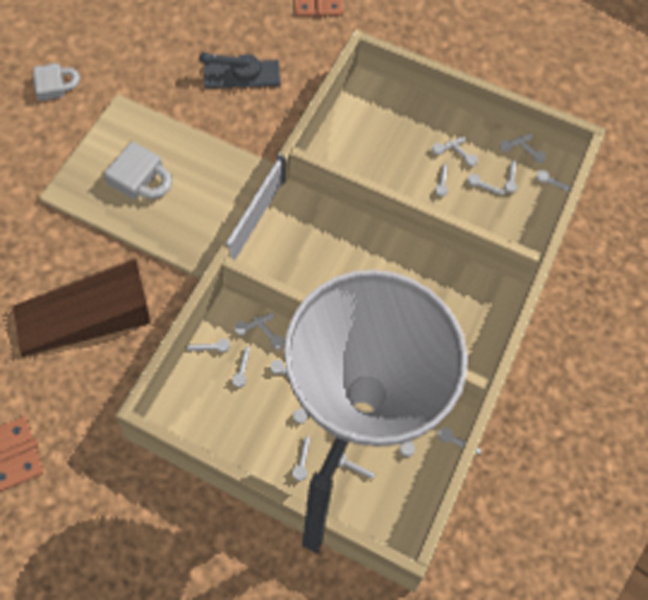

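```bash
cat > h.py <<'E'
import numpy as np, cv2
from bench import *
from scipy.optimize import least_squares
CAL={n:get_calibration(n) for n in ("scene","top")}
def proj(n,X):
    c=CAL[n]; p=np.atleast_2d(X)@c["R"].T+c["t"]; s=p[:,:2]/p[:,2:]
    s=s*(1+c["k1"]*(s**2).sum(1,keepdims=True)); K=c["camera_matrix"]
    return s*[K[0,0],K[1,1]]+[K[0,2],K[1,2]]
def onz(n,uv,z):
    c=CAL[n];K=c["camera_matrix"]; d=(np.atleast_2d(uv)-[K[0,2],K[1,2]])/[K[0,0],K[1,1]]
    s=d.copy()
    for _ in range(10): s=d/(1+c["k1"]*(s**2).sum(1,keepdims=True))
    r=np.c_[s,np.ones(len(s))]@c["R"]; o=-c["R"].T@c["t"]
    return o+r*((z-o[2])/r[:,2:])
def T(p,X):
    X=np.atleast_2d(X); c,s=np.cos(p[2]),np.sin(p[2])
    return np.c_[p[0]+c*X[:,0]-s*X[:,1],p[1]+s*X[:,0]+c*X[:,1],X[:,2]]
def inv(p,W):
    W=np.atleast_2d(W); c,s=np.cos(p[2]),np.sin(p[2]); d=W[:,:2]-p[:2]
    return np.c_[c*d[:,0]+s*d[:,1],-s*d[:,0]+c*d[:,1],W[:,2]]
E
python3 - <<'E'
from h import *
top=[((-4,195,45),(83,385)),((-4,-195,45),(522,299)),((225,195,45),(38,130)),((-170,60,6),(272,544)),((-170,-60,6),(404,519)),((0,45,45),(250,349)),((0,-43,45),(353,330))]
sc=[((-4,195,45),(357,33)),((225,195,45),(604,132)),((225,-195,45),(418,587)),((-4,-195,45),(120,418)),((-170,60,6),(120,96)),((-170,-60,6),(40,200)),((0,45,45),(284,158)),((0,-43,45),(230,248))]
def f(p,full=0):
    r=[]
    for n,L,k,o in (("top",top,2.5,(220,100)),("scene",sc,2.4,(200,200))):
        X=np.array([a for a,b in L])/1e3; uv=np.array([b for a,b in L])/k+o
        r.append(proj(n,T(p,X))-uv)
    return np.vstack(r) if full else np.vstack(r).ravel()
g=onz("top",np.array([[301,339]])/2.5+[220,100],0.0)[0]; print(g)
s=least_squares(f,[g[0],g[1],0.1],loss="soft_l1"); print(s.x,f(s.x,1).round(1).tolist())
np.save("box.npy",s.x)
B=s.x
for n,cr,o,fx in (("top",(330,250,380,300),0,12),):
    im=cv2.imread("pics/top0.png")[255:305,325:380]; cv2.imwrite("pics/c3.png",cv2.resize(im,None,fx=10,fy=10,interpolation=cv2.INTER_CUBIC))
im=cv2.imread("pics/scene0.png")[250:295,235:285]; cv2.imwrite("pics/c4.png",cv2.resize(im,None,fx=10,fy=10,interpolation=cv2.INTER_CUBIC))
E
```

```text
[ 0.58511626 -0.0033706   0.        ]
[ 0.58432031 -0.00319596  0.16875834] [[-1.3, -0.4], [1.7, 0.1], [-2.3, -2.4], [-0.7, -0.6], [0.3, -0.9], [0.4, -1.0], [-0.4, -1.0], [-0.7, -0.7], [1.2, 0.2], [0.9, -1.5], [-3.1, -0.0], [-1.4, -0.3], [-1.0, -0.5], [-1.6, 1.0], [-1.6, -0.5]]
```

View pics/c3.png

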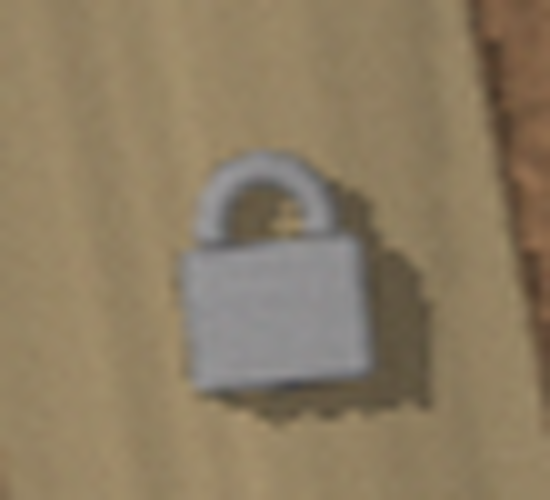

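View pics/c4.png

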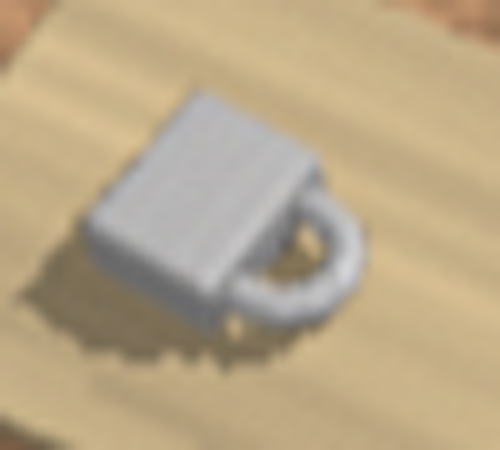

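```bash
python3 - <<'E'
from h import *
B=np.load("box.npy")
X=np.array([(6,20,24),(6,-20,24),(-26,-20,24),(-26,20,24)])/1e3
tp=np.array([(183,250),(357,235),(372,375),(200,388)])/10+[325-.05,255]
sc=np.array([(320,160),(215,290),(90,222),(200,90)])/10+[235,250]
def show(tag,ns):
    f=lambda p:np.vstack([proj(n,T(p,X))-u for n,u in ns]).ravel()
    s=least_squares(f,[.49,-.03,.1]); p=s.x
    b=inv(B,[[p[0],p[1],0]])[0]*1e3
    print(tag,p,"box mm",b[:2].round(1),"yaw rel",round(p[2]-B[2],3),s.fun.round(1))
show("both",[("top",tp),("scene",sc)]);show("top",[("top",tp)]);show("sc",[("scene",sc)])
# per-camera box yaw of apron edge etc
for z,L in ((.006,[(272,544),(404,519)]),(.045,[(250,349),(353,330),(83,385),(522,299)])):
    print(inv(B,onz("top",np.array(L)/2.5+[220,100],z)).round(4).tolist())
for z,L in ((.006,[(120,96),(40,200)]),(.045,[(284,158),(230,248),(357,33),(120,418)])):
    print(inv(B,onz("scene",np.array(L)/2.4+[200,200],z)).round(4).tolist())
E
```

```text
both [ 0.48510167 -0.0251118   0.09092414] box mm [-101.5   -4.9] yaw rel -0.078 [-0.9 -0.9  0.  -1.4  0.2 -0.7 -1.   0.   0.4 -0.8 -1.2  0.8 -1.8  0.
 -0.5 -1. ]
top [ 0.48347465 -0.02617937  0.07347889] box mm [-103.3   -5.7] yaw rel -0.095 [-0.4 -0.3  0.6 -0.5  0.5  0.2 -0.7  0.6]
sc [ 0.48663241 -0.02438983  0.10744103] box mm [-99.9  -4.5] yaw rel -0.061 [ 1.1 -0.8 -0.2  1.  -1.   0.4  0.  -0.8]
[[-0.1715, 0.0588, 0.006], [-0.1718, -0.0591, 0.006]]
[[-0.0018, 0.0463, 0.045], [-0.0023, -0.0433, 0.045], [-0.0054, 0.1923, 0.045], [-0.0032, -0.1915, 0.045]]
[[-0.167, 0.0608, 0.006], [-0.1675, -0.0599, 0.006]]
[[0.0017, 0.0484, 0.045], [0.0031, -0.0426, 0.045], [-0.0019, 0.194, 0.045], [0.0005, -0.1926, 0.045]]
```

Top-view padlock candidates are large at (428,343), small at (340,343), and the one on the apron at (352,282). The apron one is between the other two in size, lies shackle to the gate 100 mm before it, and its 52×40 mm model fits within about 1 px. The enlarged crop confirms it, so that's the target.

```bash
cat >> h.py <<'E'
B=np.load("box.npy")
def tool(bx,by,al,D=106.5):
    "tool centre world for B-finger centre at box mm, axis angle al"
    m=np.array([[bx+D/2*np.cos(al),by+D/2*np.sin(al),0]])/1e3
    return T(B,m)[0][:2]
def rep():
    o=get_obs(); w=o["width"]*1e3; D=w+12.5
    yaw=o["ee_rot"][2]-B[2]; m=inv(B,o["tool_pos"][None])[0]*1e3
    u=np.array([np.cos(yaw),np.sin(yaw)])
    print("t %.2f tip z %.1f w %.1f al %.3f"%(o["time"],m[2]-97,w,yaw),"B",(m[:2]-D/2*u).round(1),"A",(m[:2]+D/2*u).round(1),"F",o["wrist_force"].round(1),"tcp",o["tool_pos"].round(4))
E
python3 - <<'E'
from h import *
rep(); print(tool(-143,-9,.3), "ux",np.cos(B[2]),np.sin(B[2]))
E
```

```text
t 0.60 tip z 205.7 w 93.8 al 1.050 B [-328.3  532.3] A [-275.5  624.5] F [-0.3  0.4 -0.2] tcp [0.1895 0.5163 0.3027]
[ 0.49236931 -0.01202894] ux 0.9857940737266833 0.16795845976118798
```

>>> jog_arm(moves=[[0,0,-0.0625,25.2,-44,0,94],[0,0,-0.0625,25.2,-44,0,94],[0,0,-0.0625,25.2,-44,0,94],[0,0,-0.0625,25.2,-44,0,94],[0,0,-0.0625,25.2,-44,0,94],[0,0,-0.0625,25.2,-44,0,94],[0,0,-0.0625,25.2,-44,0,94],[0,0,-0.0625,25.2,-44,0,94],[0,0,-0.0625,25.2,-44,0,94],[0,0,-0.0625,25.2,-44,0,94],[0,0,-0.0625,25.2,-44,0,94],[0,0,-0.0625,25.2,-44,0,94]])

```text
time: 2.1
tool_pos: [0.4925, -0.0133, 0.303]
ee_rot: [3.141, -0.001, 0.467]
wrist_force: [-0.5, 0.6, 0.8]
width: 0.0938
```

```bash
python3 - <<'E'
from h import *
rep()
E
```

```text
t 2.10 tip z 206.0 w 93.8 al 0.298 B [-143.   -10.1] A [-41.4  21.1] F [-0.5  0.6  0.8] tcp [ 0.4925 -0.0133  0.303 ]
```

>>> jog_arm(moves=[[0,0,0,0,1,-40,94],[0,0,0,0,0,-40,94],[0,0,0,0,0,-40,94],[0,0,0,0,0,-30,94],[0,0,0,0,0,-20,94],[0,0,0,0,0,-14,94],[0,0,0,0,0,-9,94],[0,0,0,0,0,0,94]])

```text
time: 3.1
tool_pos: [0.4919, -0.0107, 0.1095]
ee_rot: [-3.141, 0.0, 0.469]
wrist_force: [-0.6, -0.3, 0.7]
width: 0.0941
```

```bash
cat >> h.py <<'E'
def look(tag):
    for n,(x0,y0,x1,y1) in (("scene",(190,190,400,350)),):
        im=snapshot(n); cv2.imwrite(f"pics/{n}_{tag}.png",cv2.resize(im[y0:y1,x0:x1,::-1],None,fx=3.7,fy=3.7,interpolation=cv2.INTER_CUBIC))
E
python3 - <<'E'
from h import *
rep(); look("a")
E
```

```text
t 3.10 tip z 12.5 w 94.1 al 0.300 B [-143.3   -7.6] A [-41.5  23.9] F [-0.6 -0.3  0.7] tcp [ 0.4919 -0.0107  0.1095]
```

View pics/scene_a.png

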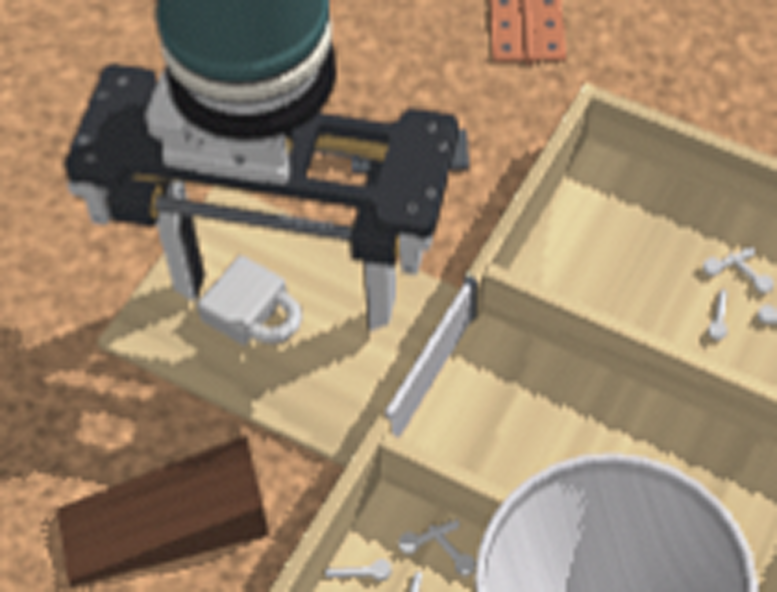

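>>> jog_arm(moves=[[0,0,0,3,0.5,0,94],[0,0,0,3,0.5,0,94],[0,0,0,3,0.5,0,94],[0,0,0,3,0.5,0,94],[0,0,0,3,0.5,0,94],[0,0,0,3,0.5,0,94],[0,0,0,3,0.5,0,94],[0,0,0,3,0.5,0,94],[0,0,0,3,0.5,0,94],[0,0,0,3,0.5,0,94]])

```text
time: 4.4
tool_pos: [0.5218, -0.0054, 0.1095]
ee_rot: [-3.141, 0.001, 0.469]
wrist_force: [-3.8, -1.2, 3.0]
width: 0.0943
```

```bash
python3 - <<'E'
from h import *
rep(); look("b")
E
```

```text
t 4.40 tip z 12.5 w 94.3 al 0.300 B [-113.    -7.4] A [-11.   24.1] F [-3.8 -1.2  3. ] tcp [ 0.5218 -0.0054  0.1095]
```

View pics/scene_b.png

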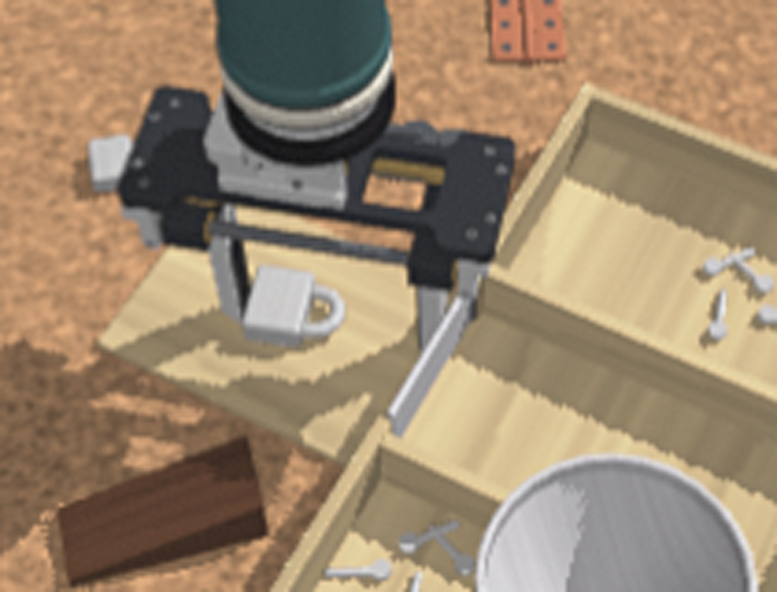

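```bash
cat >> h.py <<'E'
def plk(c):
    "crop coords of top-face corners FL,FR,RR,RL (any subset as None)"
    X=np.array([(6,20,24),(6,-20,24),(-26,-20,24),(-26,20,24)])/1e3
    k=[i for i in range(4) if c[i] is not None]
    u=np.array([c[i] for i in k])/3.7+[190,190]
    f=lambda p:(proj("scene",T(p,X[k]))-u).ravel()
    w=onz("scene",u,.024).mean(0)
    s=least_squares(f,[w[0],w[1],B[2]+.3]); p=s.x
    print("padlock box",(inv(B,[[p[0],p[1],0]])[0]*1e3).round(1)[:2],"yaw",round(p[2]-B[2],2),s.fun.round(1))
E
python3 - <<'E'
from h import *
plk([(310,275),(300,335),(248,325),(258,268)])
E
```

```text
padlock box [-80.9   4.4] yaw 0.37 [ 1.4 -0.9  0.7  0.1 -1.6  1.2 -0.5 -0.5]
```

>>> jog_arm(moves=[[0,0,0,3,0.5,0,94],[0,0,0,3,0.5,0,94],[0,0,0,3,0.5,0,94],[0,0,0,3,0.5,0,94],[0,0,0,3,0.5,0,94],[0,0,0,3,0.5,0,94],[0,0,0,3,0.5,0,94],[0,0,0,3,0.5,0,94],[0,0,0,3,0.5,0,94],[0,0,0,3,0.5,0,94],[0,0,0,3,0.5,0,94],[0,0,0,3,0.5,0,94]])

```text
time: 5.95
tool_pos: [0.5581, 0.0, 0.1094]
ee_rot: [3.141, 0.0, 0.469]
wrist_force: [-3.8, -2.5, -0.6]
width: 0.0941
```

```bash
python3 - <<'E'
from h import *
rep(); look("c")
E
```

```text
t 5.95 tip z 12.4 w 94.1 al 0.300 B [-76.2  -8.2] A [25.6 23.3] F [-3.8 -2.5 -0.6] tcp [0.5581 0.     0.1094]
```

View pics/scene_c.png

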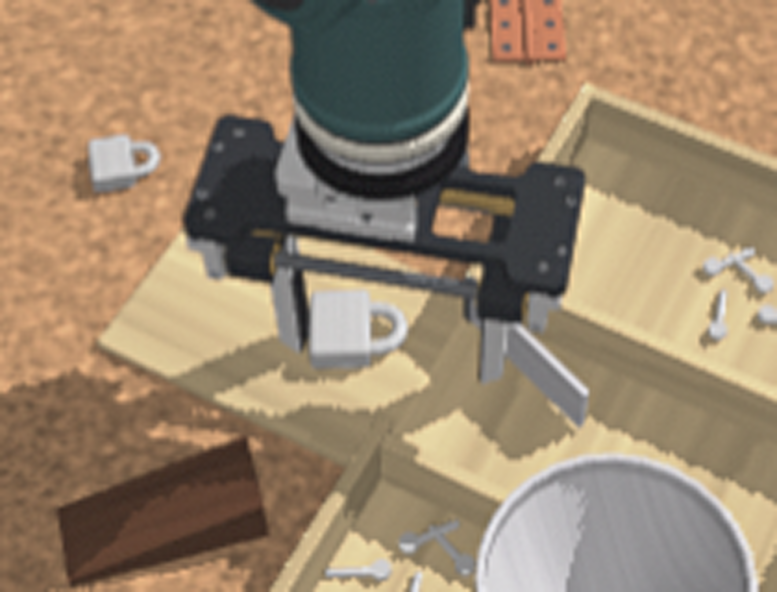

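```bash
python3 - <<'E'
from h import *
plk([(370,293),(370,356),(312,356),(312,292)])
print(inv(B,onz("scene",np.array([[585,402]])/3.7+190,.045))*1e3)
E
```

```text
padlock box [-45.1   8.5] yaw 0.51 [ 0.5 -0.5  0.4  0.1 -0.7  0.4 -0.1  0.1]
[[82.76354924 10.56221504 45.        ]]
```

```bash
python3 - <<'E'
from h import *
print((tool(-90,-8.2,.3)-[.5581,0])*1e3,(tool(-90,6,.17)-tool(-90,-8.2,.3))*1e3)
E
```

```text
[-13.61797422  -2.33850657] [0.3327679  7.63688935]
```

>>> jog_arm(moves=[[0,0,0,-4.5,-0.8,0,94],[0,0,0,-4.5,-0.8,0,94],[0,0,0,-4.5,-0.8,0,94],[0,0,-0.045,0.1,2.5,0,94],[0,0,-0.045,0.1,2.5,0,94],[0,0,-0.04,0.1,2.5,0,94],[0,0,0,3,0.5,0,94],[0,0,0,3,0.5,0,94],[0,0,0,3,0.5,0,94],[0,0,0,3,0.5,0,94],[0,0,0,3,0.5,0,94],[0,0,0,3,0.5,0,94]])

```text
time: 7.5
tool_pos: [0.5631, 0.0085, 0.1096]
ee_rot: [3.141, -0.001, 0.339]
wrist_force: [-2.7, -1.1, 0.1]
width: 0.094
```

```bash
python3 - <<'E'
from h import *
rep(); look("d")
E
```

```text
t 7.50 tip z 12.6 w 94.0 al 0.170 B [-71.4   6. ] A [33.5 24.1] F [-2.7 -1.1  0.1] tcp [0.5631 0.0085 0.1096]
```

View pics/scene_d.png

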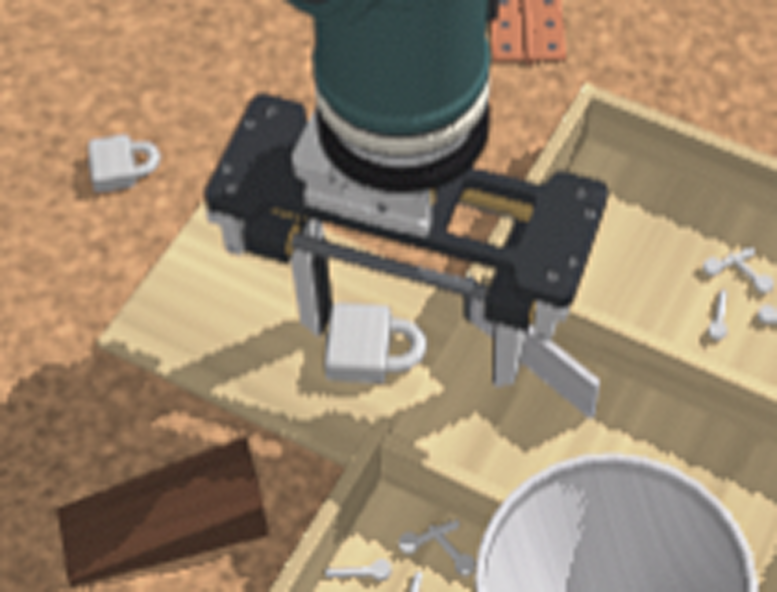

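>>> jog_arm(moves=[[0,0,0,3,0.5,0,94],[0,0,0,3,0.5,0,94],[0,0,0,3,0.5,0,94],[0,0,0,3,0.5,0,94],[0,0,0,3,0.5,0,94],[0,0,0,3,0.5,0,94]])

```text
time: 8.3
tool_pos: [0.581, 0.0115, 0.1097]
ee_rot: [-3.142, -0.0, 0.339]
wrist_force: [-2.3, -1.1, 0.4]
width: 0.0939
```

```bash
python3 - <<'E'
from h import *
rep(); look("e")
E
```

```text
t 8.30 tip z 12.7 w 93.9 al 0.170 B [-53.2   6. ] A [51.6 24.1] F [-2.3 -1.1  0.4] tcp [0.581  0.0115 0.1097]
```

View pics/scene_e.png

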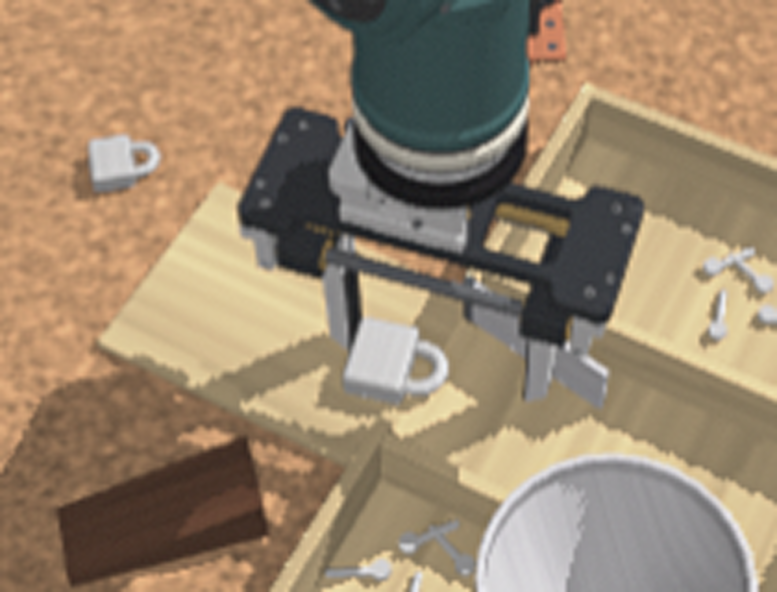

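```bash
python3 - <<'E'
from h import *
plk([(418,333),(403,396),(345,380),(362,321)])
E
```

```text
padlock box [-15.3  -1.1] yaw 0.27 [ 0.8 -0.7 -0.   0.1 -0.8  1.1 -0.  -0.6]
```

```bash
python3 - <<'E'
from h import *
p=get_obs()["tool_pos"][:2]
print((tool(-58,6,.17)-p)*1e3,(tool(-58,-1,.235)-tool(-58,6,.17))*1e3)
E
```

```text
[-4.98485423 -0.86538644] [-0.07977085 -3.67568582]
```

>>> jog_arm(moves=[[0,0,0,-2.5,-0.4,0,94],[0,0,0,-2.5,-0.4,0,94],[0,0,0.033,0,-1.8,0,94],[0,0,0.032,0,-1.9,0,94],[0,0,0,3,0.5,0,94],[0,0,0,3,0.5,0,94],[0,0,0,3,0.5,0,94],[0,0,0,3,0.5,0,94],[0,0,0,3,0.5,0,94],[0,0,0,3,0.5,0,94],[0,0,0,3,0.5,0,94]])

```text
time: 9.72
tool_pos: [0.597, 0.0105, 0.1095]
ee_rot: [-3.141, -0.0, 0.404]
wrist_force: [-1.2, -0.9, -1.7]
width: 0.0942
```

```bash
python3 - <<'E'
from h import *
rep(); look("f")
E
```

```text
t 9.72 tip z 12.5 w 94.2 al 0.235 B [-37.1  -1. ] A [66.7 23.8] F [-1.2 -0.9 -1.7] tcp [0.597  0.0105 0.1095]
```

View pics/scene_f.png

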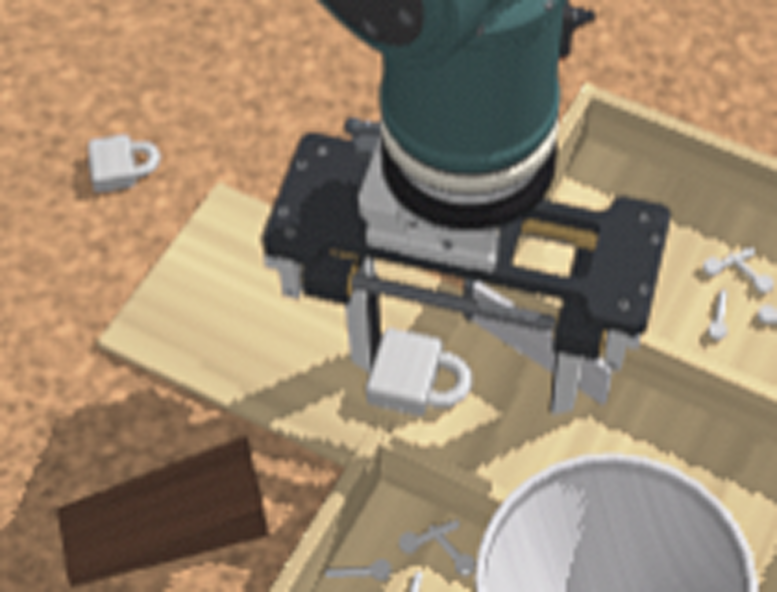

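```bash
python3 - <<'E'
from h import *
plk([(442,346),(426,408),(370,390),(386,332)])
print(inv(B,onz("scene",np.array([[610,368]])/3.7+190,.045))*1e3)
E
```

```text
padlock box [-1.  -1.5] yaw 0.24 [ 1.  -0.9  0.1  0.1 -1.2  1.3  0.1 -0.6]
[[85.63184352 33.91227649 45.        ]]
```

>>> jog_arm(moves=[[0,0,0,3,0.5,0,94],[0,0,0,3,0.5,0,94],[0,0,0,1.5,0.2,0,91],[0,0,0,1.5,0.2,0,88],[0,0,0,1.5,0.3,0,85],[0,0,0,1.5,0.2,0,82],[0,0,0,1.5,0.3,0,79],[0,0,0,1.5,0.2,0,76]])

```text
time: 10.78
tool_pos: [0.6118, 0.0128, 0.1098]
ee_rot: [3.142, -0.0, 0.404]
wrist_force: [-1.0, -0.1, -1.2]
width: 0.0765
```

```bash
python3 - <<'E'
from h import *
rep(); look("g")
E
```

```text
t 10.78 tip z 12.8 w 76.5 al 0.235 B [-13.5   0.8] A [73.1 21.6] F [-1.  -0.1 -1.2] tcp [0.6118 0.0128 0.1098]
```

View pics/scene_g.png

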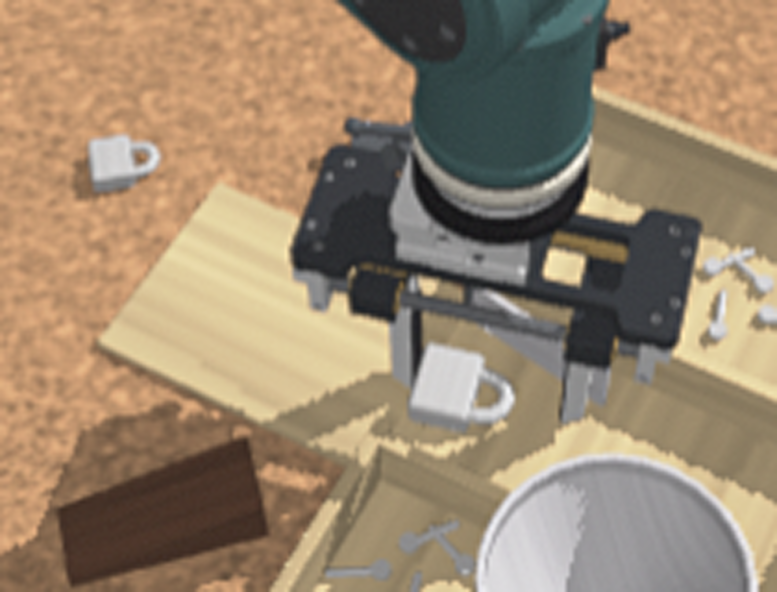

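```bash
python3 - <<'E'
from h import *
plk([(483,355),(466,419),(411,404),(428,346)])
E
```

```text
padlock box [21.   2.3] yaw 0.25 [ 0.9 -0.3  0.6  0.5 -1.1  0.9 -0.4 -1.2]
```

>>> jog_arm(moves=[[0,0,0,1.5,0.2,0,73],[0,0,0,1.5,0.2,0,70],[0,0,0,1.5,0.3,0,67],[0,0,0,1.5,0.2,0,65],[0,0,0,1.5,0.2,0,63],[0,0,0,2,0.3,0,63]])

```text
time: 11.58
tool_pos: [0.6211, 0.0143, 0.1096]
ee_rot: [-3.141, 0.0, 0.404]
wrist_force: [-1.4, -1.2, -0.6]
width: 0.0633
```

```bash
python3 - <<'E'
from h import *
rep(); look("h")
E
```

```text
t 11.57 tip z 12.6 w 63.3 al 0.235 B [2.4 2.2] A [76.1 19.9] F [-1.4 -1.2 -0.6] tcp [0.6211 0.0143 0.1096]
```

View pics/scene_h.png

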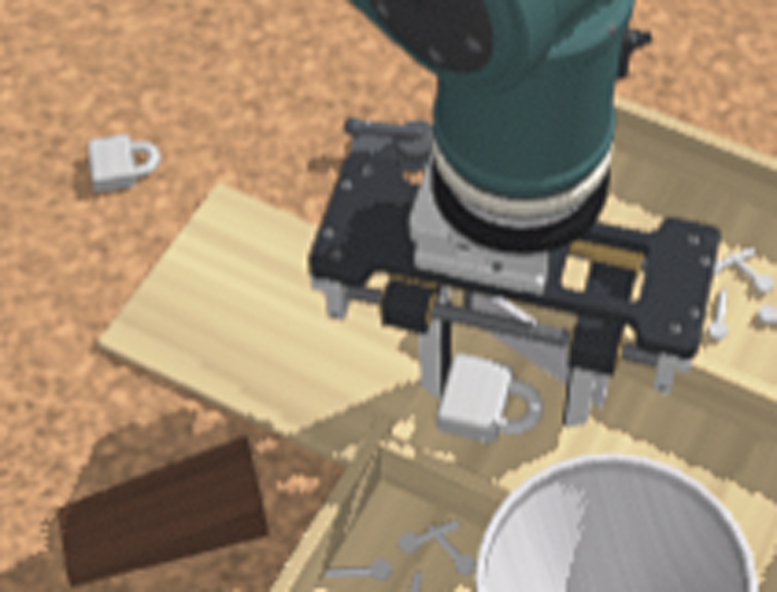

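>>> jog_arm(moves=[[0,0,0,1.5,0.2,0,61],[0,0,0,1.5,0.2,0,59],[0,0,0,2,0.3,0,59],[0,0,0,2,0.3,0,59],[0,0,0,2,0.3,0,59],[0,0,0,2,0.3,0,59]])

```text
time: 12.38
tool_pos: [0.6325, 0.0159, 0.1098]
ee_rot: [3.141, -0.0, 0.404]
wrist_force: [-1.4, -0.5, -0.3]
width: 0.0593
```

```bash
python3 - <<'E'
from h import *
rep(); look("i")
E
```

```text
t 12.38 tip z 12.8 w 59.3 al 0.235 B [15.8  2.3] A [85.6 19.1] F [-1.4 -0.5 -0.3] tcp [0.6325 0.0159 0.1098]
```

View pics/scene_i.png

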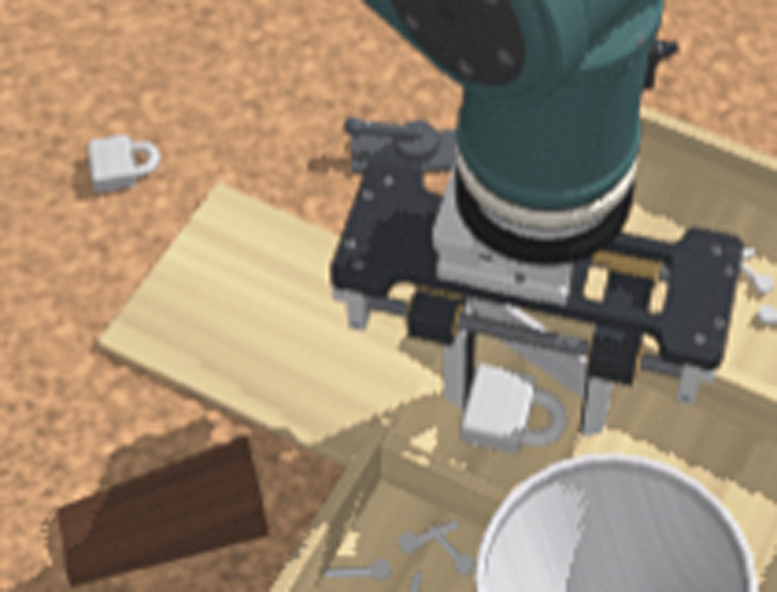

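>>> jog_arm(moves=[[0,0,0,3,0.5,0,60],[0,0,0,3,0.5,0,61],[0,0,0,3,0.5,0,62],[0,0,0,3,0.5,0,63],[0,0,0,3,0.5,0,64],[0,0,0,3,0.5,0,65],[0,0,0,3,0.5,0,66],[0,0,0,3,0.5,0,67],[0,0,0,3,0.5,0,68]])

```text
time: 13.55
tool_pos: [0.6594, 0.0203, 0.1098]
ee_rot: [3.141, -0.0, 0.404]
wrist_force: [-2.4, -1.3, 1.6]
width: 0.0679
```

```bash
python3 - <<'E'
from h import *
rep(); look("j")
E
```

```text
t 13.55 tip z 12.8 w 67.9 al 0.235 B [38.9  1.2] A [117.1  19.9] F [-2.4 -1.3  1.6] tcp [0.6594 0.0203 0.1098]
```

View pics/scene_j.png

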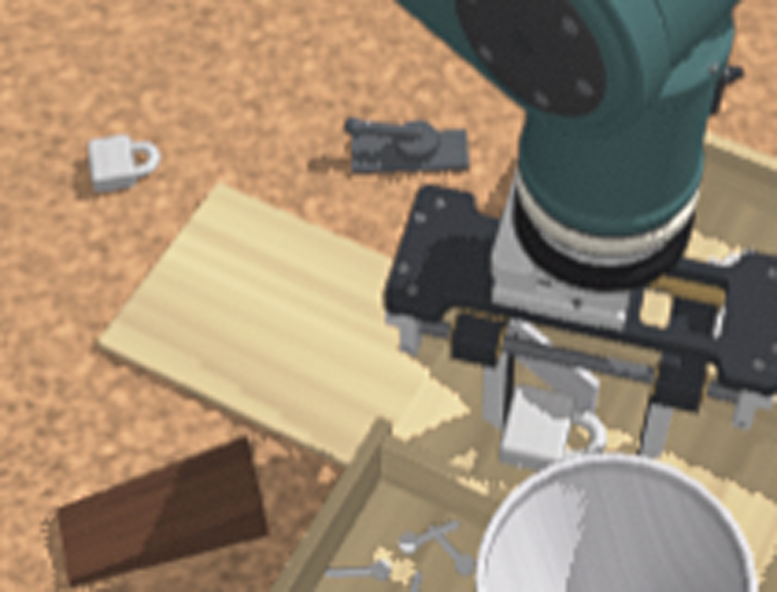

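>>> jog_arm(moves=[[0,0,0,3,0.5,0,70],[0,0,0,3,0.5,0,70],[0,0,0,3,0.5,0,70],[0,0,0,3,0.5,0,70],[0,0,0,3,0.5,0,70],[0,0,0,3,0.5,0,70]])

```text
time: 14.35
tool_pos: [0.6775, 0.0233, 0.1097]
ee_rot: [3.141, -0.0, 0.404]
wrist_force: [-3.3, -0.8, 0.6]
width: 0.07
```

```bash
python3 - <<'E'
from h import *
rep(); look("k")
E
```

```text
t 14.35 tip z 12.7 w 70.0 al 0.235 B [56.2  0.9] A [136.4  20.1] F [-3.3 -0.8  0.6] tcp [0.6775 0.0233 0.1097]
```

View pics/scene_k.png

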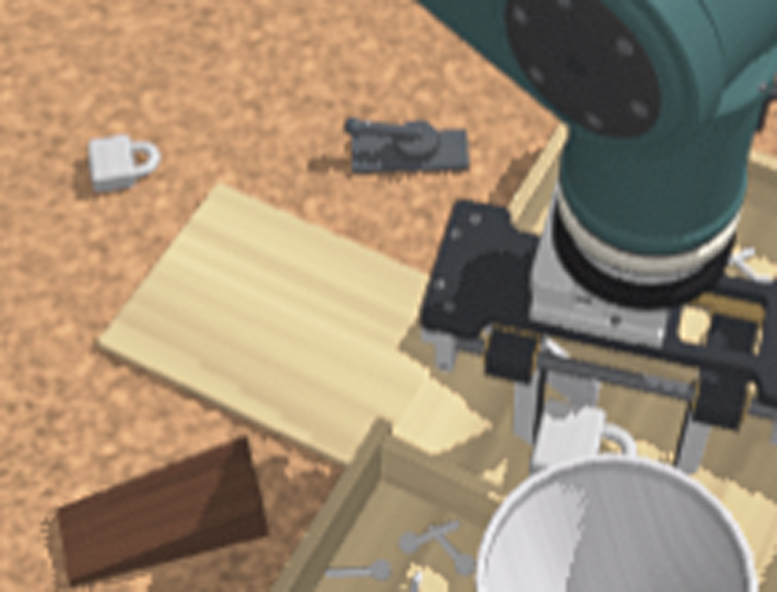

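```bash
python3 - <<'E'
from h import *
plk([(603,409),None,(535,465),(546,418)])
im=snapshot("top"); cv2.imwrite("pics/top_k.png",cv2.resize(im[100:340,220:460,::-1],None,fx=2.5,fy=2.5))
E
```

```text
padlock box [92.2  0.8] yaw 0.36 [ 0.7  0.7  0.1  2.8 -0.8 -3.7]
```

View pics/top_k.png

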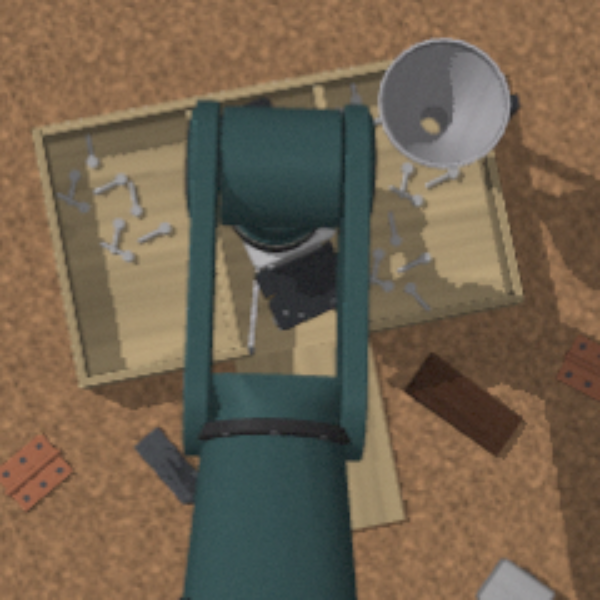

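```bash
python3 - <<'E'
from h import *
for z in (.2,.25,.3,.35): print(z,(inv(B,onz("top",np.array([[372,140],[372,200],[187,140]])/2.5+[220,100],z))*1e3).round(0).tolist())
E
```

```text
0.2 [[130.0, -73.0, 200.0], [84.0, -64.0, 200.0], [156.0, 66.0, 200.0]]
0.25 [[121.0, -67.0, 250.0], [78.0, -58.0, 250.0], [146.0, 66.0, 250.0]]
0.3 [[113.0, -61.0, 300.0], [71.0, -53.0, 300.0], [137.0, 66.0, 300.0]]
0.35 [[104.0, -55.0, 350.0], [65.0, -47.0, 350.0], [127.0, 66.0, 350.0]]
```

>>> jog_arm(moves=[[0,0,0,2.9,1,0,72],[0,0,0,2.9,1,0,72],[0,0,0,2.9,1,0,72],[0,0,0,2.9,1,0,72],[0,0,0,2.9,1,0,72],[0,0,0,2.9,1,0,72],[0,0,0,2.9,1,0,72]])

```text
time: 15.32
tool_pos: [0.6977, 0.0304, 0.1097]
ee_rot: [-3.142, -0.0, 0.404]
wrist_force: [-2.4, -1.6, 2.1]
width: 0.0721
```

```bash
python3 - <<'E'
from h import *
rep(); look("l")
im=snapshot("top"); cv2.imwrite("pics/top_l.png",cv2.resize(im[100:340,220:460,::-1],None,fx=2.5,fy=2.5))
E
```

```text
t 15.32 tip z 12.7 w 72.1 al 0.235 B [76.3  4.2] A [158.6  23.9] F [-2.4 -1.6  2.1] tcp [0.6977 0.0304 0.1097]
```

View pics/scene_l.png

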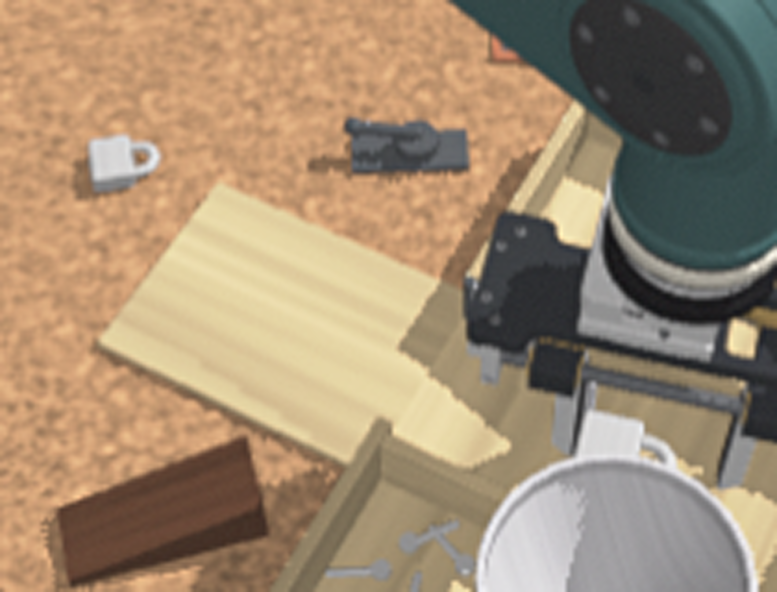

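View pics/top_l.png

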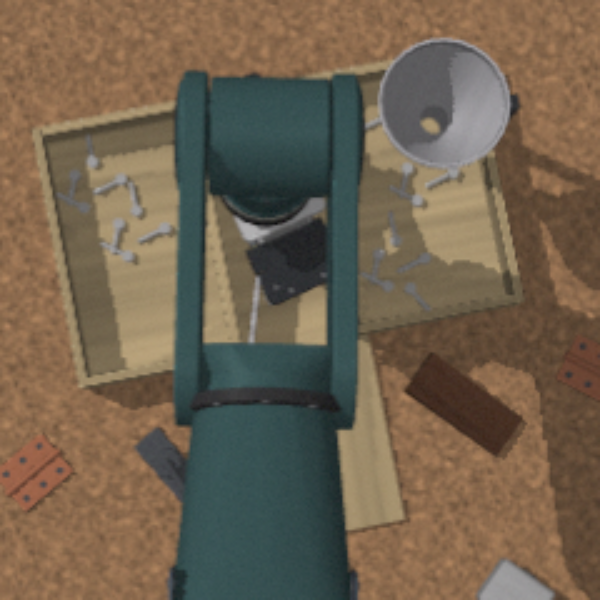

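>>> jog_arm(moves=[[0,0,0,3,0.5,0,72],[0,0,0,3,0.5,0,72],[0,0,0,3,0.5,0,72],[0,0,0,3,0.5,0,72],[0,0,0,3,0.5,0,72],[0,0,0,3,0.5,0,72],[0,0,0,3,0.5,0,72],[0,0,0,3,0.5,0,72]])

```text
time: 16.42
tool_pos: [0.7218, 0.0344, 0.1097]
ee_rot: [-3.142, -0.0, 0.404]
wrist_force: [-3.5, -0.8, 3.4]
width: 0.0721
```

```bash
python3 - <<'E'
from h import *
rep(); look("m")
im=snapshot("top"); cv2.imwrite("pics/top_m.png",cv2.resize(im[100:340,220:460,::-1],None,fx=2.5,fy=2.5))
E
```

```text
t 16.43 tip z 12.7 w 72.1 al 0.235 B [100.7   4.1] A [182.9  23.8] F [-3.5 -0.8  3.4] tcp [0.7218 0.0344 0.1097]
```

View pics/scene_m.png

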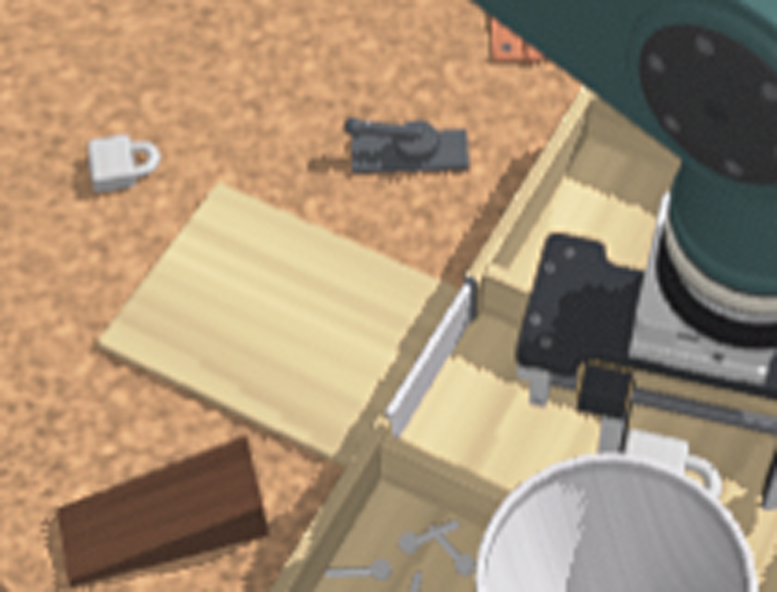

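View pics/top_m.png

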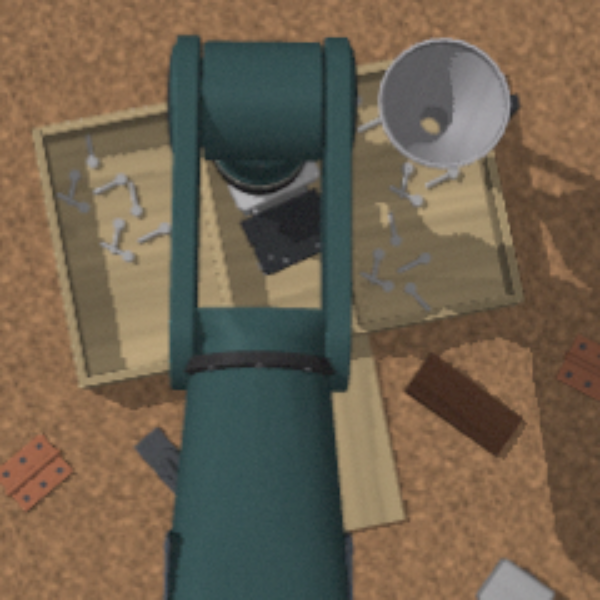

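>>> jog_arm(moves=[[0,0,0,-3,-0.5,0,72],[0,0,0,-3,-0.5,0,72],[0,0,0,0,0,10,72],[0,0,0,0,0,20,72],[0,0,0,0,0,30,72],[0,0,0,0,0,30,72],[0,0,0,-20,0,30,72],[0,0,0,-40,0,30,72],[0,0,0,-50,0,20,72],[0,0,0,-50,20,0,72],[0,0,0,-50,40,0,72],[0,0,0,-50,40,0,72]])

```text
time: 18.02
tool_pos: [0.4566, 0.1321, 0.2821]
ee_rot: [3.141, -0.004, 0.403]
wrist_force: [0.3, 0.0, 0.4]
width: 0.0718
```

>>> jog_arm(moves=[[0,0,0,-30,50,0,72],[0,0,0,-30,50,0,72],[0,0,0,-30,50,0,72],[0,0,0,-20,50,0,72],[0,0,0,0,50,0,72],[0,0,0,0,0,0,72]])

```text
time: 18.77
tool_pos: [0.3472, 0.3839, 0.2811]
ee_rot: [-3.14, -0.002, 0.408]
wrist_force: [-0.1, 0.1, 0.0]
width: 0.0721
```

```bash
python3 - <<'E'
from h import *
rep(); look("n")
im=snapshot("scene"); cv2.imwrite("pics/scene_n2.png",im[:,:,::-1])
im=snapshot("top"); cv2.imwrite("pics/top_n.png",cv2.resize(im[100:340,220:460,::-1],None,fx=2.5,fy=2.5))
E
```

```text
t 18.77 tip z 184.1 w 72.1 al 0.240 B [-209.8  411.4] A [-127.6  431.5] F [-0.1  0.1  0. ] tcp [0.3472 0.3839 0.2811]
```

View pics/scene_n.png

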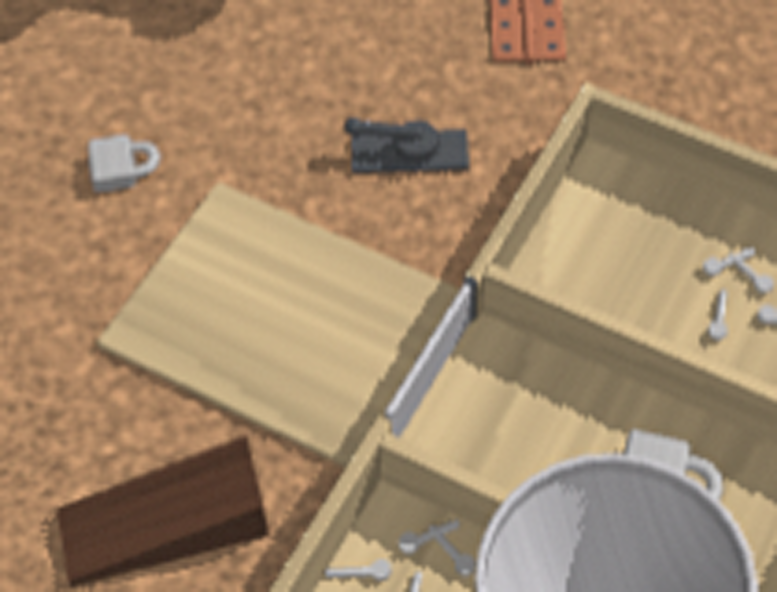

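View pics/top_n.png

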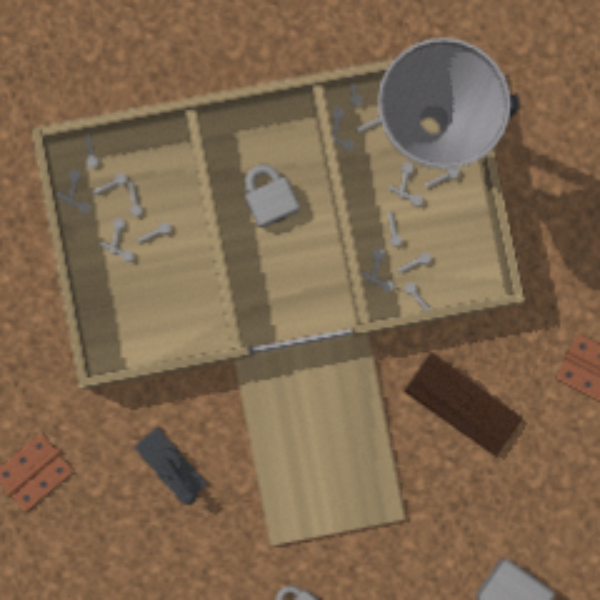

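The top view shows the padlock flat in the middle bay at crop (271,195). The flap is shut across the gate from (250,349) to (353,330), the same pixels as at the start. The hinges, sash lock and door stop haven't moved, and the robot is clear.

```bash
python3 -c "
from bench import *
print(close_job())"
```

```text
the job is handed in; nothing more can be done
None
```

The middle-sized padlock is in the middle bay and the flap is shut behind it. I handed the job in at about 19 s of the 43 s allowed.

**What I did:** The leading finger pushed the flap to well over 1 rad before the padlock's shackle reached the gate. The trailing finger slid the padlock through, nothing gripped or lifted, and the first finger stayed on the flap until the padlock's rear was past the gate. I then pushed on until the padlock was clear of the flap's swing, let the flap shut, and lifted the arm away.

**Last checks:**
- **Padlock and flap:** The final top and scene pictures show the padlock flat, turned roughly 0.3 rad. The shut flap is at the same pixels as at the start.
- **Other things:** The hinges, sash lock, door stop and the small padlock look unmoved. The large padlock shows only partly in the final top crop and I didn't check it separately.
- **Forces:** The wrist force readings I took stayed below about 6 N, and about 0 N at the end.

**What went less smoothly:**
- **Padlock turning:** It turned on the finger to about 0.5 rad before the gate. I backed off briefly twice to shift the finger, with the flap still held open. The second time the shackle tip was already in the gate.
- **Flap on padlock:** After the first finger left the flap, it leaned lightly on the padlock's side for part of the final push.
- **Camera disagreement:** The two cameras differed by 2 to 4 mm on positions, which made no difference here.

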